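# Hold the push-button station's lid over its screw holes

### The arm

A 6-joint arm with a two-finger parallel gripper is mounted at the origin on the work surface. World frame = base frame: x ahead of the robot, y to its left, z up, the work surface at z = 0. Lengths are in m, angles in rad, forces in N, time in s.
With the tool pointing down it reaches from about 0.425 to 0.95 m from the base axis. Payload 3.5 kg.
Tool frame: the origin (TCP) lies between the finger pads; the fingertips stand 19 mm ahead of it and the grasp point (between the pads) is the TCP; y points along the fingers, z is the direction in which the jaws open and shut, and the axes are right-handed (so a half turn about y gives the same grasp; the last joint's range is limited). The gripper opens to 85 mm and grips with 20 to 120 N. Pads are 22 mm wide; open, the fingers measure 114 mm over their backs; the gripper's body (76 mm by 85 mm) begins 54 mm behind the grasp point. The pads swing forward as they close: fully open they stand 13 mm farther back than shut.
Start: joints at [-1.325, 0.286, 1.577, -0, 1.279, -0.15], TCP at [0.26, -0.623, 0.25] pointing down, gripper open.
Joint ranges: [-2.77, 2.77], [-0.9, 2.22], [0.21, 2.48], [-1.53, 4.67], [0.24, 2.81], [-2.84, 2.84]. Speed limits (rad/s): [2.79, 2.79, 3.14, 3.14, 3.14, 3.14].

### API

Orientations are given as a unit quaternion [x, y, z, w].
In Python, from plant import get_state, read_camera, camera_model, sign_off gives the robot as it stands.
- The arm moves only by the tool carry_out, never from a script. Its argument "moves" is a list of rows, each a list of 7 numbers: the turn, a rotation vector about the tool's x, y, z in rad, then the shift along the tool's x, y, z in m, then the closure, from -1 (fully open) to 1 (shut). In form: [[wx, wy, wz, dx, dy, dz, jaw], ...]. A call has 1 to 10 rows; each row shifts and turns the commanded pose from where the row before left it, along the tool's axes as they then stand; what a row does not reach is not made up. A row lasts 1/8 s, in which the tool goes at most 62.5 mm and 10.7 degrees, less where a joint would pass 70% of its speed; a pose out of reach is approached as far as the arm can. A call is refused whole if a number of a shift passes 0.0625 or a number of a turn 0.188, either way. A call with a gripper value outside its range is refused whole. The fingers move at their own pace and stop on an object; "squeeze" is the grip in N (left out, the last holds). Time passes only in rows, so rows that do not move let the fingers close. It gives the time, the measured TCP pose, the force and the opening at its end, in the units of the state.
- get_state(): the state, without advancing time (a new reading comes with each control period).
- read_camera(name): name is "scene" or "top"; returns the picture (480x640x3 uint8, blue, green, red); there is no depth.
- camera_model(name): a dict with "camera_matrix" (3x3 intrinsics, pixels), "pose" (4x4, takes a point from camera to world coordinates). Camera axes: x right, y down, z forward; pixel columns grow to the right and rows downward; lengths in m; the calibration is good to about 2 mm. A picture is of the moment at which its call begins. camera_model takes no time and is no camera call.
- sign_off(): hands the job in, once; it reports no verdict.
The state is a dict: "time": time; "qpos": joint angles; "dq": joint speeds; "joint_efforts": joint torques, N m; "eef_pos": TCP position; "tcp_rot": TCP orientation; "contact_force": force on the tool from outside, world axes, zero at the start; "wrist_torque": the same for the moment, N m; "opening": opening from 0.0 (shut) to 1.0 (fully open).
Only numpy, scipy, OpenCV 4.12 (cv2) and the standard library are available. Lean on these libraries where they do the work, as an engineer would, in place of code of your own. Each camera call takes 0.05 s, during which the arm holds its last target. There are 200 camera calls.

### The job

Pick up the grey lid of the push-button station, gripping it gently because the thin plastic cracks, and hold it level and still about 10 mm above the gasket of the open box, emergency stop over the red contact block and all four screw holes lined up with the threaded holes below, so that I can start the screws. The gasket has just been glued on, so the lid must not touch the box at any time, and please leave the other things on the bench where they are. Finish while still holding the lid there: do not set it down or let go.

Things in the scene. Friction and masses are not known exactly. Their poses are not given: they have to be found in the camera images.
- lid: Loose lid of the push-button station: light-grey, thin brittle plastic cap, 106 mm long (its x), 64 mm wide (its y), 24 mm deep, about 0.14 kg, lying open side down. Origin: centre of the underside; z up. The long sides are flat, upright, 64 mm apart and free to be gripped from above at mid-length. It cracks if a finger presses with more than about 70 N; 20 to 40 N is plenty.
- estop (a point): Top of the lid's red emergency-stop mushroom button (38 mm across, on a yellow disc): at x = +21 mm in the lid, 49 mm above its underside, the lid's highest point. At x = -21 mm is a flat green start button, 29 mm across, 31 mm above the underside.
- station: Open lower box of the station, dark grey, bolted to the bench and immovable: 106 mm long (its x), 64 mm wide (its y), on a steel foot plate 165 x 100 x 6 mm. Origin: centre of the foot plate's underside, on the bench; z up. The lid belongs with its x and y along those of the box. A grey cable gland sticks 22 mm out of the +x end.
- gasket (a point): Centre of the box's mouth, level with the top of the black foam gasket on its rim, 46 mm above the bench. Nothing in the box stands higher.
- red_block (a point): Top of the contact block with a red top inside the box, at x = +21 mm in the box, 37 mm above the bench; the emergency stop belongs over it. The block with a green top is at x = -21 mm.
- hole_a (a point): Screw hole A of the lid (emergency-stop end, +y side), 8 mm wide, right through the top: the point on its axis in the plane of the lid's underside, at (+43, +22) mm in the lid's x, y.
- hole_b (a point): Screw hole B of the lid (emergency-stop end, -y side), 8 mm wide, right through the top: the point on its axis in the plane of the lid's underside, at (+43, -22) mm in the lid's x, y.
- hole_c (a point): Screw hole C of the lid (start-button end, -y side), 8 mm wide, right through the top: the point on its axis in the plane of the lid's underside, at (-43, -22) mm in the lid's x, y.
- hole_d (a point): Screw hole D of the lid (start-button end, +y side), 8 mm wide, right through the top: the point on its axis in the plane of the lid's underside, at (-43, +22) mm in the lid's x, y.
- thread_a (a point): Threaded hole A of the box (emergency-stop end, +y side), 5 mm wide, brass: its mouth, 44 mm above the bench (2 mm below the gasket's top), at (+43, +22) mm in the box's x, y. Lid hole A belongs over it.
- thread_b (a point): Threaded hole B of the box (emergency-stop end, -y side), 5 mm wide, brass: its mouth, 44 mm above the bench (2 mm below the gasket's top), at (+43, -22) mm in the box's x, y. Lid hole B belongs over it.
- thread_c (a point): Threaded hole C of the box (start-button end, -y side), 5 mm wide, brass: its mouth, 44 mm above the bench (2 mm below the gasket's top), at (-43, -22) mm in the box's x, y. Lid hole C belongs over it.
- thread_d (a point): Threaded hole D of the box (start-button end, +y side), 5 mm wide, brass: its mouth, 44 mm above the bench (2 mm below the gasket's top), at (-43, +22) mm in the box's x, y. Lid hole D belongs over it.
- dish: Bystander: steel dish with the screws, 82 mm across, 18 mm high. Origin under its centre.
- offcut: Bystander: dark square steel tube offcut standing on end, 60 x 60 mm, 70 mm high. Origin under its centre.
- screwdriver: Bystander: screwdriver lying along its x axis, about 200 mm long, under 40 mm high.
- hammer: Bystander: hammer lying along its x axis, about 280 mm long, under 40 mm high.

How it is judged:
By the outcome, as a careful person would: the job done as asked, in the order asked, and still so for the second after the job is handed in, while the arm keeps its last pose, push and grip.
It also fails if it takes over 48 s, if anything falls off the work surface, if the arm or the gripper's body presses on something with over 40 N, if the wrist force passes 120 N, or if a joint passes its speed limit or range.

## Working session

There is one attempt and no reset: what is moved stays moved. The work goes in short steps, Python scripts to look and compute and a tool call to move; the robot and the scene stay as the last step left them, time stands still between calls to the robot, and variables do not carry over. Pictures are saved under pics/ and viewed, about 8 in all and at most 12, crops included, and the job is handed in when it is done.

Besides the shell and the picture viewer there is one more tool, called after "Request:" as name(argument=value, ...), one argument or row to a line, values as JSON. carry_out: Moves the arm, as the interface text tells. Its arguments: {"type":"object","properties":{"moves":{"type":"array","items":{"type":"array","items":{"type":"number"}}},"squeeze":{"type":"number"}},"required":["moves"]}

```bash
mkdir -p pics
python3 - <<'E'
from plant import *
import cv2,numpy as np
for n in("scene","top"):
    cv2.imwrite(f"pics/{n}0.png",read_camera(n)); m=camera_model(n); print(n,np.round(m["camera_matrix"],1).tolist(),np.round(m["pose"],3).tolist())
print(get_state())
E
```

```text
scene [[457.1, 0.0, 315.5], [0.0, 457.1, 232.3], [0.0, 0.0, 1.0]] [[0.155, 0.677, -0.719, 1.263], [0.988, -0.107, 0.112, -0.081], [-0.001, -0.728, -0.686, 0.699], [0.0, 0.0, 0.0, 1.0]]
top [[553.6, 0.0, 323.3], [0.0, 553.6, 241.9], [0.0, 0.0, 1.0]] [[0.014, -0.982, 0.187, 0.416], [-1.0, -0.011, 0.018, 0.018], [-0.016, -0.187, -0.982, 1.03], [0.0, 0.0, 0.0, 1.0]]
{'time': 0.1, 'qpos': array([-1.32499863e+00,  2.87107624e-01,  1.57807760e+00, -9.92310771e-06,
        1.27859617e+00, -1.49998478e-01]), 'dq': array([ 0.0024242 , -0.00045479, -0.00291441, -0.00127036, -0.0010915 ,
        0.00038245]), 'joint_efforts': array([ 7.48783186e-04, -4.07295299e+01, -2.93697989e+01, -1.34611632e-04,
        3.40697778e-03, -1.64852690e-05]), 'eef_pos': array([ 0.26012697, -0.62224379,  0.24903964]), 'tcp_rot': array([-0.13906479,  0.69407764, -0.69253207,  0.13898397]), 'contact_force': array([ 0.6535013 ,  0.27988466, -0.0649487 ]), 'wrist_torque': array([ 0.01387162, -0.01910131,  0.01764686]), 'opening': 0.9970026622059657}
```

View pics/top0.png

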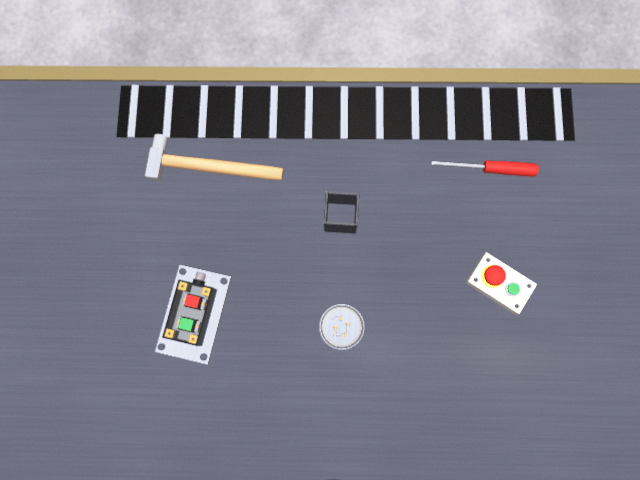

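View pics/scene0.png

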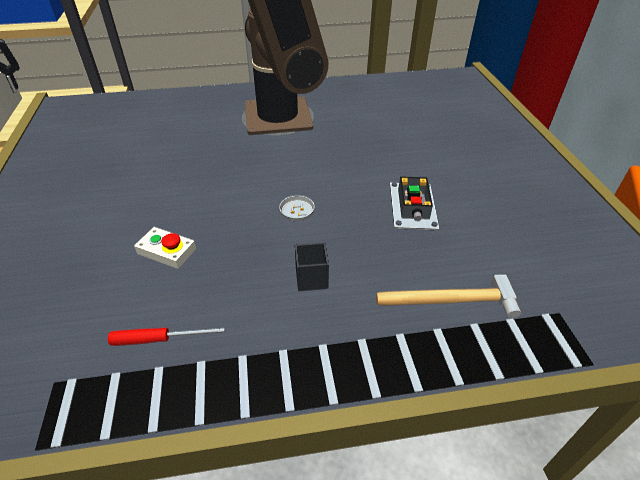

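The top view shows the lid at about (502,283), with the e-stop at (495,275) and the green button at (514,289). The station is at (193,314), with its red block and gland towards the top of the picture. The dish, offcut and tools lie between and behind them. Next I'll measure lid and station.

```bash
cat > h.py <<'E'
import cv2,numpy as np
from plant import *
def ray(n,px,z):
    m=camera_model(n);K=np.array(m["camera_matrix"]);P=np.array(m["pose"])
    d=P[:3,:3]@np.linalg.solve(K,[*px,1.]);o=P[:3,3]
    return o+d*(z-o[2])/d[2]
def proj(n,X):
    m=camera_model(n);K=np.array(m["camera_matrix"]);P=np.array(m["pose"])
    c=P[:3,:3].T@(np.array(X)-P[:3,3]);u=K@c;return u[:2]/u[2]
def blobs(mask,roi,amin=4):
    x0,y0,x1,y1=roi;n,_,s,c=cv2.connectedComponentsWithStats(mask[y0:y1,x0:x1].astype(np.uint8))
    return [(int(s[i,4]),c[i]+[x0,y0]) for i in range(1,n) if s[i,4]>=amin]
def masks(im):
    b,g,r=[im[...,i].astype(int) for i in range(3)]
    return dict(red=(r>120)&(g<70)&(b<70),green=(g>110)&(r<90)&(b<130),brass=(r>150)&(g>90)&(b<110)&(r-b>80)&(g>0.45*r),
      white=(np.minimum(np.minimum(r,g),b)>150))
E
python3 - <<'E'
from h import *
R={"scene":((120,215,210,275),(380,165,450,235)),"top":((460,245,545,320),(145,255,240,370))}
for n in R:
    im=cv2.imread(f"pics/{n}0.png");M=masks(im)
    for nm,roi in zip(("lid","box"),R[n]):
        for k in("red","green","brass","white"):
            print(n,nm,k,[(a,np.round(c,1).tolist()) for a,c in blobs(M[k],roi,6)])
cs=[]
for n in R:
    im=cv2.imread(f"pics/{n}0.png")
    for x0,y0,x1,y1 in R[n]: cs.append(cv2.resize(im[y0:y1,x0:x1],(390,290),interpolation=cv2.INTER_CUBIC))
cv2.imwrite("pics/crops.png",np.vstack([np.hstack(cs[:2]),np.hstack(cs[2:])]))
E
```

```text
scene lid red [(198, [170.1, 240.0])]
scene lid green [(56, [155.1, 238.0])]
scene lid brass [(96, [172.5, 248.1])]
scene lid white [(680, [161.2, 243.9])]
scene box red [(71, [415.7, 199.3])]
scene box green [(54, [413.9, 187.9])]
scene box brass [(24, [404.5, 179.5]), (24, [422.5, 180.5]), (16, [407.5, 201.9]), (24, [426.8, 202.9])]
scene box white [(673, [410.7, 212.7]), (14, [417.4, 213.7])]
top lid red [(81, [490.4, 274.6]), (6, [504.0, 275.5])]
top lid green []
top lid brass [(24, [486.2, 274.0]), (7, [495.0, 285.0])]
top lid white [(1630, [503.9, 284.1])]
top box red []
top box green [(9, [181.9, 328.8])]
top box brass []
top box white [(2281, [195.7, 316.6]), (118, [198.0, 292.2]), (399, [187.5, 312.1]), (123, [186.6, 334.2])]
```

View pics/crops.png

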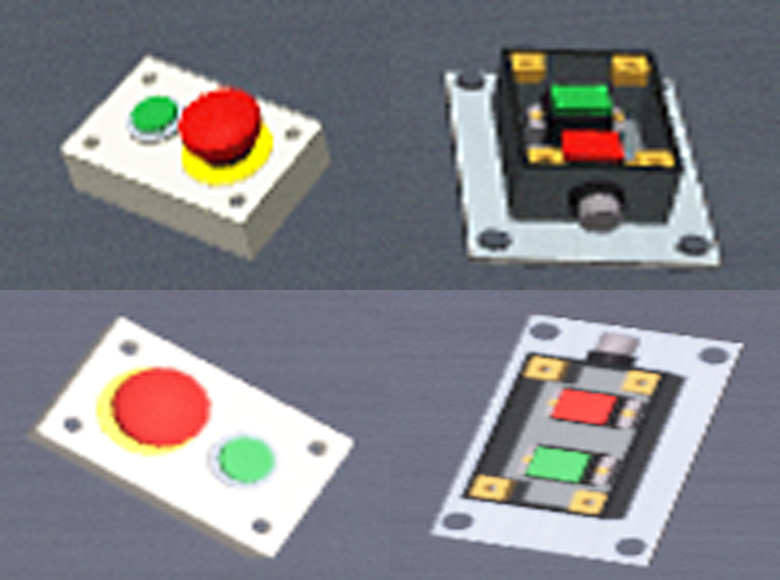

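The crops are clear: four screw holes and both buttons on the lid, and four brass pads and the plate outline on the station.

```bash
cat >> h.py <<'E'
def hsv(im):
    H=cv2.cvtColor(im,cv2.COLOR_BGR2HSV).astype(int);h,s,v=H[...,0],H[...,1],H[...,2]
    return dict(red=((h<6)|(h>172))&(s>140)&(v>90),green=(h>50)&(h<85)&(s>100)&(v>80),brass=(h>12)&(h<28)&(s>90)&(v>140),
      pale=(s<45)&(v>185))
def fit(model,pts):  # 2D rigid: yaw, centre, residual
    A=np.array(model,float);B=np.array(pts)[:,:2];a=A-A.mean(0);b=B-B.mean(0)
    y=np.arctan2((a[:,0]*b[:,1]-a[:,1]*b[:,0]).sum(),(a*b).sum());Rm=np.array([[np.cos(y),-np.sin(y)],[np.sin(y),np.cos(y)]])
    t=B.mean(0)-Rm@A.mean(0);return y,t,B-(A@Rm.T+t)
def dark(im,px,r=4):
    g=cv2.cvtColor(im,cv2.COLOR_BGR2GRAY).astype(float);x,y=[int(round(v)) for v in px]
    p=g[y-r:y+r+1,x-r:x+r+1];w=np.clip(np.percentile(p,80)-25-p,0,None);Y,X=np.mgrid[y-r:y+r+1,x-r:x+r+1]
    return np.array([(w*X).sum(),(w*Y).sum()])/w.sum()
E
python3 - <<'E'
from h import *
np.set_printoptions(precision=4,suppress=True)
R={"scene":((120,215,210,275),(380,165,450,235)),"top":((460,245,545,320),(145,255,240,370))}
# crop px of lid holes A,B,C,D (lid +x toward estop); 
seed={"scene":[(293,133),(238,201),(91,142),(149,77)],"top":[(129,347-290),(72,424-290),(261,526-290),(317,447-290)]}
hm=[(.043,.022),(.043,-.022),(-.043,-.022),(-.043,.022)]
for n in R:
    im=cv2.imread(f"pics/{n}0.png");M=hsv(im);x0,y0,x1,y1=R[n][0]
    px=[(x0+u*(x1-x0)/390-.5,y0+v*(y1-y0)/290-.5) for u,v in seed[n]]
    if n=="scene": pass
    pp=[dark(im,p,3) for p in px]
    W=[ray(n,p,.024) for p in pp]
    # order by handedness: choose the permutation with least residual
    best=min(([W[i] for i in o] for o in((0,1,2,3),(1,0,3,2))),key=lambda w:abs(fit(hm,w)[2]).sum())
    y,t,r=fit(hm,best);print(n,"lid holes yaw",y,t,"res mm\n",r*1e3)
    for k,z in(("red",.042),("green",.031)):
        a,c=max(blobs(M[k],R[n][0]),key=lambda q:q[0]);print("  lid",k,a,c,ray(n,c,z))
    w=np.zeros(im.shape[:2],np.uint8);x0,y0,x1,y1=R[n][0];w[y0:y1,x0:x1]=M["pale"][y0:y1,x0:x1]
    c=max(cv2.findContours(w,0,2)[0],key=cv2.contourArea);c=np.array([ray(n,p[0],.024)[:2] for p in c])
    print("  lid top rect",cv2.minAreaRect((c*1000).astype(np.float32)))
    B=sorted(blobs(M["brass"],R[n][1],8),key=lambda q:-q[0]);print("  brass",[(a,np.round(c,1).tolist(),np.round(ray(n,c,.044)[:2],4).tolist()) for a,c in B])
    for k in("red","green"):
        a,c=max(blobs(M[k],R[n][1]),key=lambda q:q[0]);print("  box",k,a,c,ray(n,c,.037))
    w[:]=0;x0,y0,x1,y1=R[n][1];w[y0:y1,x0:x1]=(M["pale"])[y0:y1,x0:x1]
    c=max(cv2.findContours(w,0,2)[0],key=cv2.contourArea);c=np.array([ray(n,p[0],.006)[:2] for p in c])
    print("  plate rect",cv2.minAreaRect((c*1000).astype(np.float32)))
E
```

```text
scene lid holes yaw 0.9789818815003244 [ 0.5364 -0.291 ] res mm
 [[ 1.3975  1.7191]
 [ 2.168   1.8392]
 [ 0.9256 -1.6248]
 [-4.4911 -1.9336]]
  lid red 215 [170.5116 240.1628] [ 0.5507 -0.2719  0.042 ]
  lid green 59 [155.1186 238.0169] [ 0.5271 -0.3076  0.031 ]
  lid top rect ((537.0841674804688, -290.3703308105469), (107.2891616821289, 64.95210266113281), 57.24220275878906)
  brass [(34, [422.7, 181.3], [0.4419, 0.3043]), (29, [404.4, 180.1], [0.4305, 0.2631]), (28, [426.8, 202.6], [0.5193, 0.2877]), (16, [407.5, 201.9], [0.5101, 0.2459])]
  box red 80 [415.625 199.725] [0.4975 0.27   0.037 ]
  box green 70 [414.1143 187.9571] [0.4549 0.2802 0.037 ]
  plate rect ((476.4491882324219, 274.87384033203125), (99.01388549804688, 161.5005340576172), 77.71805572509766)
top lid holes yaw 0.9946153485788727 [ 0.5367 -0.2883] res mm
 [[ 0.0023 -0.2178]
 [-0.1409 -0.0032]
 [-0.0576  0.1418]
 [ 0.1963  0.0792]]
  lid red 314 [494.6274 274.9076] [ 0.5479 -0.2705  0.042 ]
  lid green 97 [513.1237 288.3918] [ 0.5253 -0.3058  0.031 ]
  lid top rect ((536.9310913085938, -288.7110290527344), (107.35325622558594, 65.90632629394531), 56.99349594116211)
  brass [(74, [182.3, 285.6], [0.5217, 0.2882]), (72, [169.1, 332.9], [0.4378, 0.3065]), (62, [192.8, 338.8], [0.4281, 0.2638]), (60, [205.8, 291.1], [0.5125, 0.2454])]
  box red 160 [192.0312 300.9688] [0.4951 0.2709 0.037 ]
  box green 160 [185.6562 323.7125] [0.4545 0.2799 0.037 ]
  plate rect ((474.9878234863281, 276.2330627441406), (100.105712890625, 165.15576171875), 77.68746948242188)
```

```bash
cat >> h.py <<'E'
from scipy.spatial.transform import Rotation as Ro
def goto(p,zyaw,s=None):
    """tool-frame shift & rotvec (about start tool axes) to reach position p with tool y down, tool z at yaw zyaw (mod pi)"""
    s=s or get_state();R=Ro.from_quat(s["tcp_rot"])
    out=[]
    for k in(0,np.pi):
        z=np.array([np.cos(zyaw+k),np.sin(zyaw+k),0]);y=np.array([0,0,-1.]);x=np.cross(y,z)
        T=Ro.from_matrix(np.c_[x,y,z]);out.append((R.inv()*T).as_rotvec())
    return R.inv().apply(np.array(p)-s["eef_pos"]),out
E
python3 - <<'E'
from h import *
np.set_printoptions(precision=4,suppress=True)
s=get_state();print(Ro.from_quat(s["tcp_rot"]).as_matrix())
print(goto([.5368,-.2888,.25],.995+np.pi/2))
E
```

```text
[[-0.9227 -0.0005  0.3855]
 [-0.3855  0.0021 -0.9227]
 [-0.0003 -1.     -0.0022]]
(array([-0.3838, -0.0004, -0.201 ]), [array([0.0013, 2.5424, 0.0026]), array([ 0.002 , -0.5992, -0.001 ])])
```

Request:
carry_out(
  moves=[
    [0, 0, 0, -0.03, 0, -0.015, -1],
    [0, 0, 0, -0.05, 0, -0.026, -1],
    [0, 0, 0, -0.05, 0, -0.027, -1],
    [0, 0, 0, -0.05, 0, -0.027, -1],
    [0, 0, 0, -0.05, 0, -0.026, -1],
    [0, 0, 0, -0.05, 0, -0.026, -1],
    [0, 0, 0, -0.05, 0, -0.026, -1],
    [0, 0, 0, -0.034, 0, -0.018, -1],
    [0, 0, 0, -0.02, 0, -0.01, -1],
    [0, -0.1, 0, 0, 0, 0, -1],
  ],
  squeeze=30,
)

```text
time: 1.35
eef_pos: [0.5377, -0.2881, 0.2499]
tcp_rot: [-0.175, 0.685, -0.685, 0.175]
contact_force: [-0.2, 0.3, 0.2]
opening: 1.004
```

Request:
carry_out(
  moves=[
    [0, -0.15, 0, 0, 0, 0, -1],
    [0, -0.15, 0, 0, 0.03, 0, -1],
    [0, -0.15, 0, 0, 0.04, 0, -1],
    [0, -0.049, 0, 0, 0.04, 0, -1],
    [0, 0, 0, 0, 0.03, 0, -1],
    [0, 0, 0, 0, 0, 0, -1],
    [0, 0, 0, 0, 0, 0, -1],
  ],
)

```text
time: 2.22
eef_pos: [0.5376, -0.2902, 0.1116]
tcp_rot: [0.337, -0.621, 0.622, -0.337]
contact_force: [-0.3, -0.5, 0.4]
opening: 1.0
```

Run:
```python
from h import *
np.set_printoptions(precision=4,suppress=True)
a=read_camera("scene");b=read_camera("top")
s=get_state();print(s["time"],s["eef_pos"],s["opening"],s["qpos"],s["contact_force"]);print(goto([.5368,-.2888,.022],.995+np.pi/2))
c=np.hstack([cv2.resize(a[130:290,80:240],(400,400)),cv2.resize(b[200:360,440:600],(400,400))]);cv2.imwrite("pics/p1.png",c)
```

```text
2.325 [ 0.5381 -0.2903  0.1126] 1.000407786746473 [-0.6605  0.2932  1.8375 -0.0001  1.0071 -0.0842] [-1.0995  0.2632  0.4082]
(array([-0.0006,  0.0906, -0.0023]), [array([-0.0006,  3.1411, -0.006 ]), array([-0.0038, -0.0005,  0.0004])])
```

View pics/p1.png

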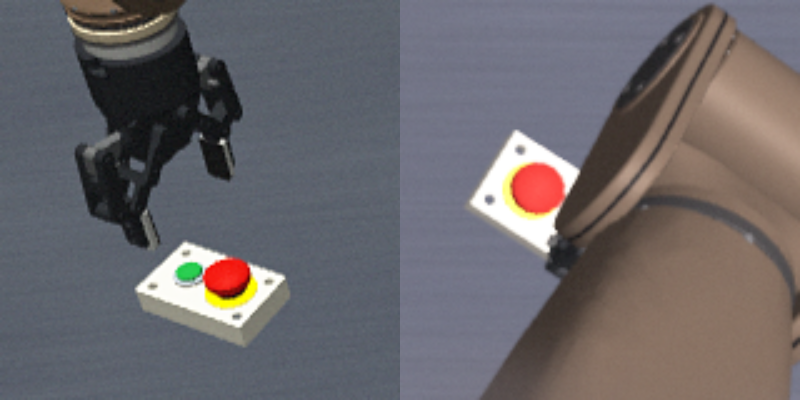

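The gripper sits squarely over the lid. The fingertips in the scene view are at about (141,229) and (172,201). I'll work out their height so I can choose the grip height.

Run:
```python
from h import *
np.set_printoptions(precision=4,suppress=True)
s=get_state();R=Ro.from_quat(s["tcp_rot"]).as_matrix();p=s["eef_pos"]
for w in(.0425,.05):
  for sg in(1,-1):
    for f in(.019,.012,.006):
      print(w,sg,f,proj("scene",p+R@[0,f,sg*w]))
```

```text
0.0425 1 0.019 [141.7863 231.5946]
0.0425 1 0.012 [140.8447 228.9344]
0.0425 1 0.006 [140.0294 226.6311]
0.0425 -1 0.019 [169.0995 205.8886]
0.0425 -1 0.012 [168.3545 203.2581]
0.0425 -1 0.006 [167.7097 200.982 ]
0.05 1 0.019 [139.2073 234.0219]
0.05 1 0.012 [138.2461 231.3598]
0.05 1 0.006 [137.4139 229.0547]
0.05 -1 0.019 [171.3524 203.7683]
0.05 -1 0.012 [170.6227 201.1411]
0.05 -1 0.006 [169.9913 198.8678]
```

Request:
carry_out(
  moves=[
    [0, 0, 0, 0, 0.02, -0.0015, -1],
    [0, 0, 0, 0, 0.025, 0, -1],
    [0, 0, 0, 0, 0.02, 0, -1],
    [0, 0, 0, 0, 0.01, 0, -1],
    [0, 0, 0, 0, 0.01, 0, -1],
    [0, 0, 0, 0, 0.01, 0, -1],
    [0, 0, 0, 0, 0, 0, -1],
    [0, 0, 0, 0, 0, 0, -1],
  ],
)

```text
time: 3.32
eef_pos: [0.5362, -0.2887, 0.0158]
tcp_rot: [0.337, -0.621, 0.622, -0.338]
contact_force: [0.1, -0.1, -0.3]
opening: 1.0
```

Run:
```python
from h import *
np.set_printoptions(precision=4,suppress=True)
a=read_camera("scene");P=[];T=[]
for i in range(4):
    s=get_state();P.append(s["eef_pos"]);T.append(goto([.5368,-.2888,.017],.995+np.pi/2,s)[1][1]);a=read_camera("scene")
print(s["time"],np.mean(P,0),np.std(P,0),np.mean(T,0),s["contact_force"],s["wrist_torque"])
cv2.imwrite("pics/p2.png",cv2.resize(a[170:290,90:230],(700,600),interpolation=cv2.INTER_CUBIC))
```

```text
3.525 [ 0.5362 -0.2887  0.016 ] [0. 0. 0.] [-0.0012 -0.0002  0.0001] [-0.8594  0.648  -0.6048] [-0.0184 -0.0552 -0.0006]
```

View pics/p2.png

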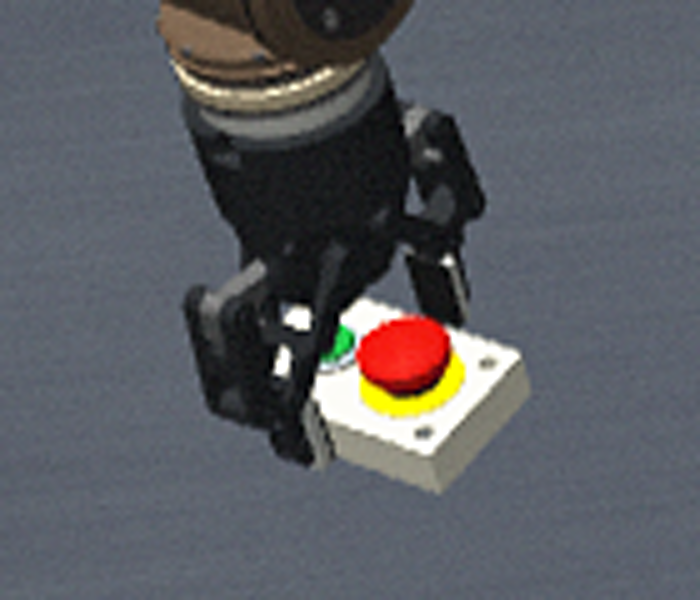

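The fingers stand either side of the lid, clear of the e-stop and the bench. Closing.

Request:
carry_out(
  moves=[
    [0, 0, 0, 0.0003, -0.002, 0, -0.8],
    [0, 0, 0, 0, 0, 0, -0.6],
    [0, 0, 0, 0, 0, 0, -0.45],
    [0, 0, 0, 0, 0, 0, -0.3],
    [0, 0, 0, 0, 0, 0, 0],
    [0, 0, 0, 0, 0, 0, 1],
    [0, 0, 0, 0, 0, 0, 1],
    [0, 0, 0, 0, 0, 0, 1],
    [0, 0, 0, 0, 0, 0, 1],
  ],
  squeeze=30,
)

```text
time: 4.7
eef_pos: [0.5361, -0.2891, 0.018]
tcp_rot: [0.337, -0.621, 0.622, -0.338]
contact_force: [-0.0, -0.3, 5.2]
opening: 0.745
```

Request:
carry_out(
  moves=[
    [0, 0, 0, 0, -0.01, 0, 1],
    [0, 0, 0, 0, -0.02, 0, 1],
    [0, 0, 0, 0, -0.03, 0, 1],
    [0, 0, 0, 0, -0.04, 0, 1],
    [0, 0, 0, 0, -0.03, 0, 1],
    [0, 0, 0, 0, -0.02, 0, 1],
    [0, 0, 0, 0, 0, 0, 1],
    [0, 0, 0, 0, 0, 0, 1],
  ],
)

```text
time: 5.7
eef_pos: [0.5349, -0.2881, 0.1658]
tcp_rot: [-0.338, 0.622, -0.621, 0.337]
contact_force: [-0.2, 0.7, -2.3]
opening: 0.74
```

Run:
```python
from h import *
np.set_printoptions(precision=4,suppress=True)
a=read_camera("scene");s=get_state();print(s["time"],s["eef_pos"],s["opening"],s["contact_force"],s["wrist_torque"])
print(goto([.475,.276,.168],-0.215-np.pi/2,s))
cv2.imwrite("pics/p3.png",cv2.resize(a[110:260,90:250],(640,600),interpolation=cv2.INTER_CUBIC))
```

```text
5.75 [ 0.5347 -0.288   0.1654] 0.7370906491720532 [ 0.95    0.9861 -1.8053] [ 0.006   0.0282 -0.0396]
(array([-0.4405, -0.0013, -0.3573]), [array([0.0033, 1.2098, 0.0019]), array([ 0.0021, -1.9318, -0.0036])])
```

View pics/p3.png

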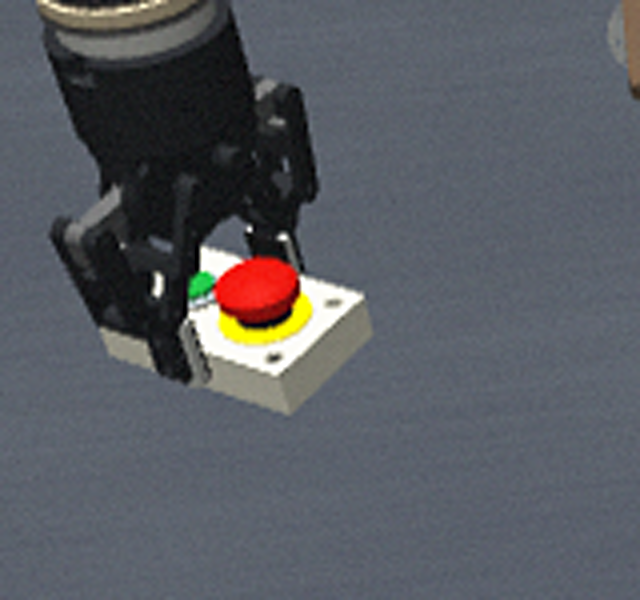

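The lid is held level, and the opening of 63 mm matches its width. Now carrying it across.

Request:
carry_out(
  moves=[
    [0, 0, 0, -0.0155, 0, -0.0126, 1],
    [0, 0, 0, -0.0311, 0, -0.0252, 1],
    [0, 0, 0, -0.0389, 0, -0.0315, 1],
    [0, 0, 0, -0.0389, 0, -0.0315, 1],
    [0, 0, 0, -0.0389, 0, -0.0315, 1],
    [0, 0, 0, -0.0389, 0, -0.0315, 1],
    [0, 0, 0, -0.0389, 0, -0.0315, 1],
    [0, 0, 0, -0.0389, 0, -0.0315, 1],
    [0, 0, 0, -0.0389, 0, -0.0315, 1],
    [0, 0, 0, -0.0389, 0, -0.0315, 1],
  ],
)

```text
time: 7.0
eef_pos: [0.4856, 0.1715, 0.1664]
tcp_rot: [-0.338, 0.622, -0.621, 0.337]
contact_force: [0.2, -0.6, -0.5]
opening: 0.741
```

Request:
carry_out(
  moves=[
    [0, 0, 0, -0.035, 0, -0.0284, 1],
    [0, 0, 0, -0.0272, 0, -0.022, 1],
    [0, 0, 0, -0.0155, 0, -0.0126, 1],
    [0, 0, 0, -0.005, 0, -0.004, 1],
    [0, 0.06, 0, 0, 0, 0, 1],
    [0, 0.12, 0, 0, 0, 0, 1],
    [0, 0.15, 0, 0, 0, 0, 1],
    [0, 0.15, 0, 0, 0, 0, 1],
    [0, 0.15, 0, 0, 0, 0, 1],
    [0, 0.15, 0, 0, 0, 0, 1],
  ],
)

```text
time: 8.25
eef_pos: [0.4764, 0.2739, 0.167]
tcp_rot: [0.074, -0.703, 0.703, -0.073]
contact_force: [-0.3, -0.5, -1.3]
opening: 0.742
```

Request:
carry_out(
  moves=[
    [0, 0.15, 0, 0, 0, 0, 1],
    [0, 0.15, 0, 0, 0, 0, 1],
    [0, 0.09, 0, 0, 0, 0, 1],
    [0, 0.04, 0, 0, 0, 0, 1],
    [0, 0, 0, 0, 0, 0, 1],
    [0, 0, 0, 0, 0, 0, 1],
    [0, 0, 0, 0, 0, 0, 1],
  ],
)

```text
time: 9.12
eef_pos: [0.4764, 0.2748, 0.1673]
tcp_rot: [-0.076, -0.703, 0.703, 0.076]
contact_force: [0.0, -0.2, -0.6]
opening: 0.739
```

Run:
```python
from h import *
np.set_printoptions(precision=4,suppress=True)
a=read_camera("scene");b=read_camera("top");s=get_state();print(s["time"],s["eef_pos"],s["opening"],s["contact_force"],s["qpos"])
print(goto([.475,.276,.168],-0.215-np.pi/2,s))
cv2.imwrite("pics/sc4.png",a);cv2.imwrite("pics/tp4.png",b)
c=np.hstack([cv2.resize(a[70:240,340:500],(400,425),interpolation=cv2.INTER_CUBIC),cv2.resize(b[220:390,100:260],(400,425),interpolation=cv2.INTER_CUBIC)]);cv2.imwrite("pics/p4.png",c)
```

```text
9.225 [0.4764 0.275  0.1673] 0.746384814406069 [ 0.659  -0.327  -1.3975] [ 0.339   0.0971  1.9556 -0.      1.0889  2.1249]
(array([ 0.0016, -0.0007, -0.0007]), [array([-0.0001, -0.0001,  0.    ]), array([-0.0001,  3.1415, -0.0001])])
```

View pics/p4.png

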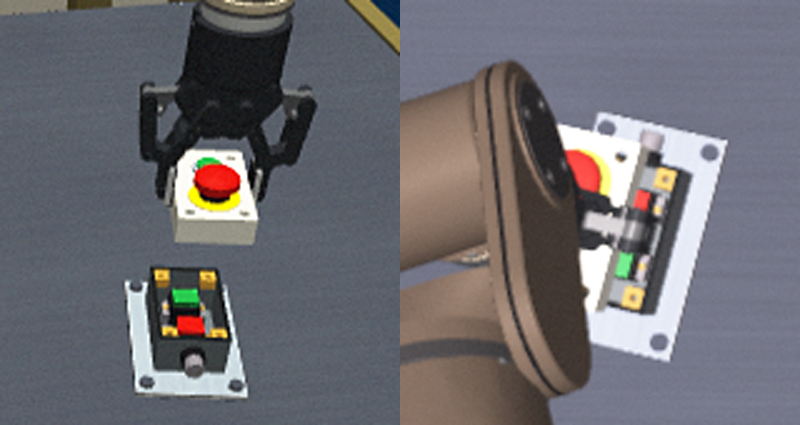

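The lid is over the box with the e-stop towards the gland. In the scene view, hole A is at about (437,155), B at (415,154) and D at (433,133). The box lies behind and below. I'll measure the lid in the hand against the box in the same camera.

```bash
cat >> h.py <<'E'
HM={"A":(.043,.022),"B":(.043,-.022),"C":(-.043,-.022),"D":(-.043,.022)}
def expect(n,c,yaw,z):
    Rm=np.array([[np.cos(yaw),-np.sin(yaw)],[np.sin(yaw),np.cos(yaw)]])
    return {k:proj(n,[*(Rm@v+c),z]) for k,v in HM.items()}
E
python3 - <<'E'
from h import *
np.set_printoptions(precision=2,suppress=True)
s=get_state();z=s["eef_pos"][2]-.018+.024
for n,f in(("scene","sc4"),("top","tp4")):
    im=cv2.imread(f"pics/{f}.png");E=expect(n,s["eef_pos"][:2],-.215,z)
    print(n,{k:(v,dark(im,v,3)) for k,v in E.items()})
im=cv2.imread("pics/sc4.png");M=hsv(im);roi=(395,120,450,175)
E=proj("scene",[s["eef_pos"][0]+.021*np.cos(.215),s["eef_pos"][1]-.021*np.sin(.215),z+.018])
print("red",E,max(blobs(M["red"],roi),key=lambda q:q[0]))
w=np.zeros(im.shape[:2],np.uint8);w[120:175,395:450]=(im.min(2)>170)[120:175,395:450]
c=max(cv2.findContours(w,0,2)[0],key=cv2.contourArea)
q=np.array([ray("scene",p[0],z)[:2] for p in c])*1000;print(cv2.minAreaRect(q.astype(np.float32)))
cv2.imwrite("pics/p5.png",cv2.resize(im[118:172,396:450],(600,600),interpolation=cv2.INTER_CUBIC))
E
```

```text
scene {'A': (array([437.64, 154.89]), array([437.43, 156.67])), 'B': (array([415.93, 154.2 ]), array([415.73, 154.67])), 'C': (array([411.97, 132.13]), array([410.9 , 131.22])), 'D': (array([432.3 , 132.73]), array([431.24, 132.92]))}
top {'A': (array([160.95, 275.73]), array([nan, nan])), 'B': (array([187.95, 282.03]), array([187.92, 282.48])), 'C': (array([172.76, 336.52]), array([171.78, 336.95])), 'D': (array([145.32, 329.94]), array([142.32, 330.24]))}
red [426.96 141.13] (195, array([426.39, 141.93]))
((475.5730285644531, 274.33905029296875), (64.40596008300781, 108.25526428222656), 77.56391143798828)h.py:28: RuntimeWarning: invalid value encountered in divide
  return np.array([(w*X).sum(),(w*Y).sum()])/w.sum()
```

View pics/p5.png

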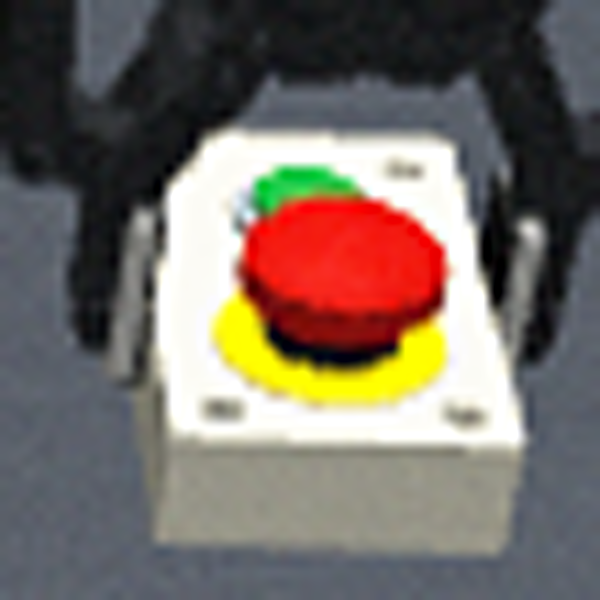

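Request:
carry_out(
  moves=[
    [0, 0, 0, 0.0011, 0.008, -0.0006, 1],
    [0, 0, 0, 0, 0.016, 0, 1],
    [0, 0, 0, 0, 0.02, 0, 1],
    [0, 0, 0, 0, 0.018, 0, 1],
    [0, 0, 0, 0, 0.012, 0, 1],
    [0, 0, 0, 0, 0.006, 0, 1],
    [0, 0, 0, 0, 0.003, 0, 1],
    [0, 0, 0, 0, 0, 0, 1],
    [0, 0, 0, 0, 0, 0, 1],
    [0, 0, 0, 0, 0, 0, 1],
  ],
)

```text
time: 10.48
eef_pos: [0.4757, 0.276, 0.0849]
tcp_rot: [0.076, 0.703, -0.703, -0.076]
contact_force: [-0.5, -0.0, -1.7]
opening: 0.744
```

```bash
cat > chk.py <<'E'
from h import *
import sys
np.set_printoptions(precision=4,suppress=True)
k=sys.argv[1];a=read_camera("scene");b=read_camera("top");s=get_state();p=s["eef_pos"]
print(s["time"],p,s["opening"],s["contact_force"],goto([.4753,.2758,.074],-.215-np.pi/2,s)[1][0])
z=p[2]-.018+.024;cv2.imwrite(f"pics/sc{k}.png",a)
print({n:{q:v.round(2).tolist() for q,v in expect(n,p[:2],-.215,z).items()} for n in("scene","top")})
e=expect("scene",p[:2],-.215,z);cx,cy=np.mean(list(e.values()),0).astype(int)
x0,y0=cx-28,cy-28;t=expect("top",p[:2],-.215,z);tx,ty=np.mean(list(t.values()),0).astype(int);u0,v0=tx-15,ty-40
print("crop origins",x0,y0,u0,v0)
cv2.imwrite(f"pics/p{k}.png",np.hstack([cv2.resize(a[y0:y0+64,x0:x0+56],(525,600),interpolation=cv2.INTER_CUBIC),cv2.resize(b[v0:v0+64,u0:u0+28],(262,600),interpolation=cv2.INTER_CUBIC)]))
w=np.zeros(a.shape[:2],np.uint8);w[y0:y0+64,x0:x0+56]=(a.min(2)>170)[y0:y0+64,x0:x0+56]
c=max(cv2.findContours(w,0,2)[0],key=cv2.contourArea)
q=np.array([ray("scene",i[0],z)[:2] for i in c])*1000;print(cv2.minAreaRect(q.astype(np.float32)))
E
python3 chk.py 6
```

```text
10.575 [0.4756 0.2759 0.0847] 0.7416909423158685 [ 0.1758  0.0939 -1.0754] [ 0.0003 -0.0002 -0.0005]
{'scene': {'A': [431.0, 186.83], 'B': [410.56, 186.11], 'C': [407.13, 163.35], 'D': [426.35, 163.98]}, 'top': {'A': [175.03, 282.33], 'B': [199.75, 288.11], 'C': [186.08, 337.94], 'D': [160.99, 331.93]}}
crop origins 390 147 165 270
((474.66400146484375, 275.5798034667969), (65.09617614746094, 107.61869049072266), 78.19962310791016)
```

View pics/p6.png

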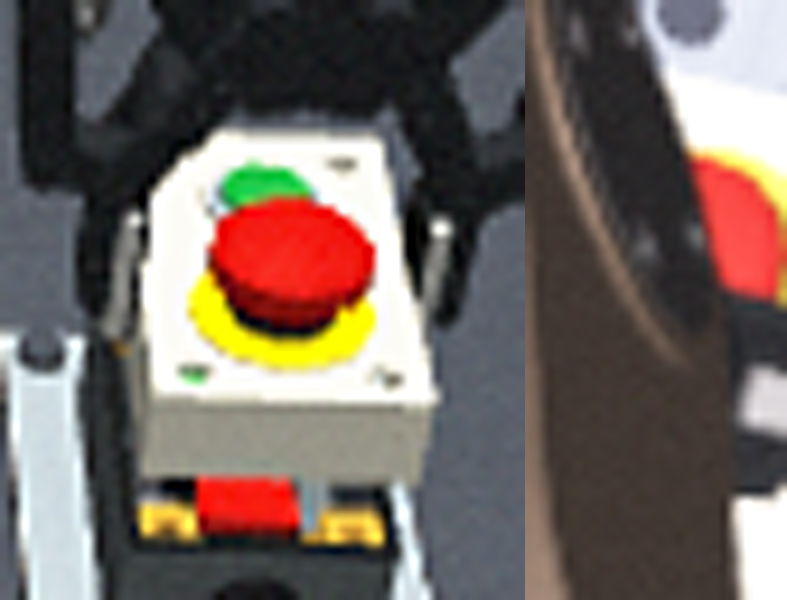

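Holes A, B and D are within 0.3 px of where the tool pose puts them, so the lid hasn't slipped. It is over the box within about 1 mm. The last step is 10.5 mm down.

Request:
carry_out(
  moves=[
    [0, 0, 0, 0.0003, 0.003, 0, 1],
    [0, 0, 0, 0, 0.003, 0, 1],
    [0, 0, 0, 0, 0.0025, 0, 1],
    [0, 0, 0, 0, 0.0015, 0, 1],
    [0, 0, 0, 0, 0.0005, 0, 1],
    [0, 0, 0, 0, 0, 0, 1],
    [0, 0, 0, 0, 0, 0, 1],
    [0, 0, 0, 0, 0, 0, 1],
    [0, 0, 0, 0, 0, 0, 1],
    [0, 0, 0, 0, 0, 0, 1],
  ],
)

```text
time: 11.82
eef_pos: [0.4751, 0.2759, 0.0739]
tcp_rot: [0.076, 0.703, -0.703, -0.076]
contact_force: [-0.4, -0.4, -2.4]
opening: 0.742
```

```bash
python3 chk.py 7
```

```text
11.925 [0.4751 0.2759 0.0738] 0.7403666425390211 [-0.1171  0.1248 -0.5899] [-0.     -0.0002  0.    ]
{'scene': {'A': [430.07, 190.64], 'B': [409.79, 189.92], 'C': [406.43, 167.1], 'D': [425.51, 167.74]}, 'top': {'A': [176.76, 283.33], 'B': [201.22, 289.05], 'C': [187.73, 338.34], 'D': [162.91, 332.39]}}
crop origins 389 150 167 270
((474.4668273925781, 275.4916076660156), (64.6919937133789, 107.77088928222656), 77.67727661132812)
```

View pics/p7.png

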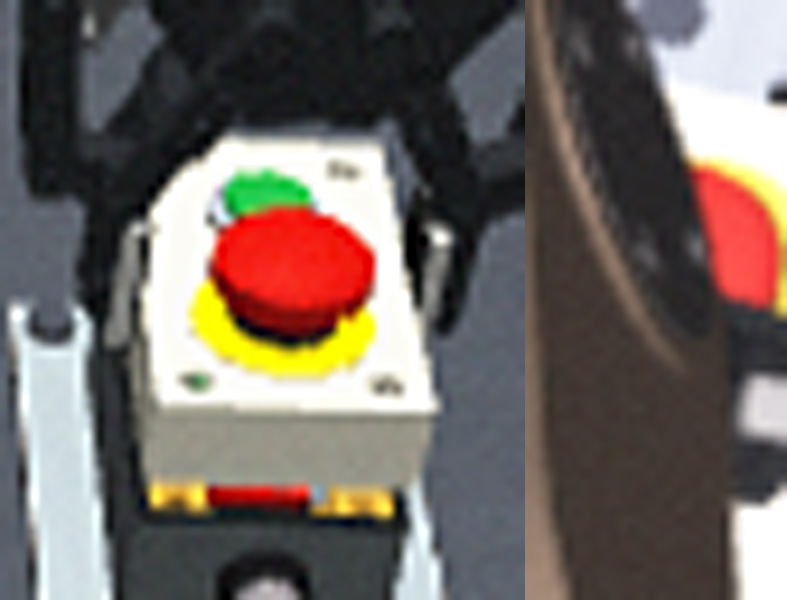

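Run:
```python
from h import *
c,s=np.cos(-.215),np.sin(-.215)
for nm,C,z in(("lid top",(.4751,.2759),.080),("lid under",(.4751,.2759),.056),("box rim",(.475,.276),.046),("plate",(.475,.276),.006)):
    for x,y in((.053,-.032),(.053,.032)) if nm!="plate" else ((.0825,-.05),(.0825,.05)):
        p=proj("scene",[C[0]+c*x-s*y,C[1]+s*x+c*y,z]);print(nm,y,((p-[389,150]+.5)*9.375).round(),p.round(1))
im=cv2.imread("pics/scene0.png");M=hsv(im);g=im.max(2)
for r in(206,208,210): print(r,g[r,395:440].tolist())
im=cv2.imread("pics/sc7.png")
for r in(206,208,210): print(r,im.max(2)[r,395:440].tolist())
```

```text
lid top -0.032 [160. 403.] [405.6 192.5]
lid top 0.032 [439. 413.] [435.3 193.6]
lid under -0.032 [146. 484.] [404.1 201.1]
lid under 0.032 [420. 494.] [433.3 202.2]
box rim -0.032 [141. 516.] [403.6 204.5]
box rim 0.032 [413. 526.] [432.6 205.6]
plate -0.05 [ 53. 721.] [394.2 226.4]
plate 0.05 [476. 737.] [439.3 228.2]
206 [226, 221, 221, 228, 237, 50, 50, 47, 59, 68, 67, 66, 61, 67, 68, 70, 64, 65, 66, 67, 67, 70, 69, 63, 56, 57, 57, 58, 57, 58, 57, 39, 44, 46, 44, 39, 36, 89, 235, 247, 101, 102, 101, 104, 104]
208 [226, 225, 222, 226, 237, 141, 45, 49, 60, 64, 60, 65, 62, 64, 63, 61, 66, 67, 63, 63, 60, 51, 56, 53, 58, 66, 67, 67, 64, 59, 63, 66, 63, 63, 64, 62, 52, 204, 229, 233, 84, 103, 104, 99, 103]
210 [226, 224, 226, 225, 233, 152, 42, 50, 64, 66, 62, 65, 64, 65, 68, 60, 72, 52, 23, 32, 27, 26, 19, 26, 25, 28, 41, 60, 66, 67, 64, 65, 61, 64, 62, 58, 98, 232, 222, 223, 241, 98, 101, 102, 106]
206 [227, 227, 226, 230, 241, 46, 52, 50, 53, 71, 69, 66, 66, 64, 70, 68, 64, 69, 65, 72, 70, 72, 64, 70, 56, 62, 59, 55, 58, 58, 54, 45, 47, 44, 42, 45, 36, 85, 239, 250, 104, 107, 110, 112, 109]
208 [230, 228, 227, 230, 238, 143, 45, 53, 64, 62, 69, 68, 65, 59, 68, 61, 69, 65, 66, 65, 61, 54, 57, 53, 64, 64, 64, 66, 67, 66, 68, 66, 68, 70, 67, 66, 54, 207, 230, 237, 84, 107, 106, 106, 105]
210 [229, 228, 227, 230, 235, 152, 45, 56, 69, 68, 65, 65, 69, 66, 63, 71, 71, 54, 22, 26, 30, 22, 28, 26, 24, 26, 40, 67, 70, 69, 66, 67, 70, 69, 65, 60, 99, 237, 228, 230, 245, 98, 100, 110, 104]
```

The predicted and observed lid and box edges agree to about 0.25 px (0.5 mm) relative to each other, and the gap matches 10 mm. The lid is steady, with no contact force. Handing in.

```bash
python3 -c "
from plant import *
s=get_state();print(s['time'],s['eef_pos'],s['dq'].round(4),s['contact_force']);print(sign_off())"
```

```text
11.925 [0.47509833 0.27592292 0.07382394] [ 0.0007  0.0002 -0.0008 -0.0014  0.0002  0.0023] [-0.11714329  0.12480879 -0.58993588]
the job is handed in; nothing more can be done
None
```

The lid is held level and still about 10 mm above the gasket, e-stop over the red contact block, and I handed the job in at 11.9 s with it still gripped. I gripped it at mid-length with 30 N, lifted it clear, carried it across at about 150 mm and lowered it over the box.

**Last checks**
- **Height and level:** the tool height puts the underside at about 56 mm, and the lid and box edges in the scene view are consistent with a 10 mm gap. The tool's tilt reads under 0.001 rad, and the joints are practically still.
- **Hole alignment:** in the last picture holes A and B are within about 0.3 px of where the tool pose puts them, and A, B and D were in the one before. That means the lid hasn't slipped. Lid and box agree to about 0.5 mm relative to each other in the scene camera.
- **Contact:** the force was only a few newtons throughout, consistent with the lid's weight, so nothing touched the box. The path kept clear of the other things on the bench, but I did not take a final picture of them.

**Where checks disagreed or fell short**
- The two cameras differ by about 1 mm on where the box is, which is within their calibration; I went roughly between the two.
- Hole C is hidden by the gripper and the top view is mostly blocked by the arm, so C's alignment is inferred from the other holes.

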